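# Fit the hatch panel under the lips of the bench housing

## Robot

A 7-joint arm with a two-finger parallel gripper is mounted at the origin on the work surface. World frame = base frame: x ahead of the robot, y to its left, z up, the work surface at z = 0. Lengths are in m, angles in rad, forces in N, time in s.
With the tool pointing down it reaches from about 0.4 to 0.85 m from the base axis. Payload 4.5 kg.
Tool frame: the origin (TCP) lies on the centre line of the jaws, within the pads' length; the fingertips stand 8 mm ahead of it and the grasp point (between the pads) lies 11 mm behind it; z points along the fingers, x is the direction in which the jaws open and shut, and the axes are right-handed (so a half turn about z gives the same grasp; the last joint's range is limited). The gripper opens to 88 mm and grips with 3 to 60 N. Pads are 18 mm wide; open, the fingers measure 123 mm over their backs; the gripper's body (75 mm by 187 mm) begins 45 mm behind the grasp point.
Start: joints at [-1.305, 0.689, -0.195, 1.565, 0.157, 0.902, -0.215], TCP at [0.144, 0.608, 0.247] pointing down, gripper open.
Joint ranges: [-3.01, 3.01], [-0.46, 2.08], [-1.47, 1.51], [0.13, 2.56], [-1, 4.14], [0.04, 2.09], [-2.66, 2.66]. Speed limits (rad/s): [2.57, 2.57, 3.14, 3.14, 3.14, 3.14, 3.14].

## Interface

Orientations are given as a unit quaternion [x, y, z, w].
In Python, from plant import r gives the robot as it stands.
- The arm moves only by the shell command python3 -m pendant 'ROWS' [FORCE]. ROWS is JSON, a list of rows, each a list of 3 entries, a list of its own where there are three numbers: the turn, a rotation vector about the tool's x, y, z in rad, then the shift along the tool's x, y, z in m, then the opening, from 0 (shut) to 1 (fully open). In form: [[[wx, wy, wz], [tx, ty, tz], claw], ...]. A call has 1 to 10 rows; each row is the pose to reach, as a shift and turn from the pose commanded when the call began, along the tool's axes at that moment; what a row does not reach only later rows make up. A row lasts 1/10 s, in which the tool goes at most 50 mm and 8.59 degrees, less where a joint would pass 70% of its speed; a pose out of reach is approached as far as the arm can. A call with a gripper value outside its range is refused whole. The fingers move at their own pace and stop on an object; FORCE is the grip in N (left out, the last holds). Time passes only in rows, so rows that repeat a pose let the fingers close. It gives the time, the measured TCP pose, the force and the opening at its end, in the units of the state.
- r.get_state(): the state, without advancing time (a new reading comes with each control period).
- r.snapshot(name): name is "scene" or "top"; returns a dict with "image" (480x640x3 uint8, red, green, blue), "mtx" (3x3 intrinsics, pixels), "R" (3x3) and "t" (3): a world point X has camera coordinates R X + t. Camera axes: x right, y down, z forward; pixel columns grow to the right and rows downward; lengths in m; the calibration is good to about 2 mm. A picture is of the moment at which its call begins. There is no depth.
- r.finish_job(): hands the job in, once; it reports no verdict.
The state is a dict: "clock": time; "q": joint angles; "qd": joint speeds; "joint_torque": joint torques, N m; "tool_pos": TCP position; "eef_rot": TCP orientation; "contact_force": force on the tool from outside, world axes, zero at the start; "moment": the same for the moment, N m; "opening": opening from 0.0 (shut) to 1.0 (fully open).
Only numpy, scipy, OpenCV 4.12 (cv2) and the standard library are available. Lean on these libraries where they do the work, as an engineer would, in place of code of your own. Each camera call takes 0.05 s, during which the arm holds its last target. There are 200 camera calls.

## Task

A steel bar has been left lying on the aluminium hatch panel: without lifting it, roll it off the panel and along the bench until it rests against the angle-iron stop. Then take the panel by its grip, tilt it and feed one end under the housing's wide lip (the one on the robot's side), lower the other end past the narrow lip until the panel lies flat on the ledges inside, and finally push it away from the wide lip, fully home against the opposite end wall, so that both ends are under their lips. Do not knock over the tool holder standing between the workplaces, and let go of everything.

Things in the scene. Friction and masses are not known exactly. Their poses are not given: they have to be found in the camera images.
- housing: Grey open-topped box fixed to the bench, left or right of the middle: 194 (x) x 124 (y) x 77 mm high, walls 8 mm, inside 178 x 108 mm. Origin: centre of its underside, on the bench. Two steel ledges 16 mm wide run along both long sides, tops 45 mm above the bench. A lip juts inward at each end; the opening between the lips is 130 x 108 mm. +x points away from the robot within 17 degrees.
- wide_lip (a point): Middle of the lower inner edge of the housing's wide lip, at x = -53, y = 0, z = 71 mm in the housing's frame. This lip juts 36 mm from the -x end wall (x = -89 mm) over the full width; it is 6 mm thick, top 77 mm above the bench.
- narrow_lip (a point): Middle of the lower inner edge of the housing's narrow lip, at x = +77, y = 0, z = 71 mm in the housing's frame. This lip juts 12 mm from the +x end wall (x = +89 mm), also 6 mm thick and full width.
- home (a point): Where the panel's origin is when it lies home: x = +13, y = 0 (4 mm play either way), z = 45 mm in the housing's frame; the panel's end then touches the +x end wall.
- panel: Loose hatch panel, aluminium plate 152 (x) x 100 (y) x 6 mm, about 0.3 kg, with an upright black grip in the middle of its top: 24 mm long (x), 14 mm thick (y), reaching 62 mm above the panel's underside, pinched across its 14 mm. Origin: centre of the panel's underside; z up. Both ends alike. Starts flat on the bench.
- panel_end_a (a point): Middle of the lower edge of the panel's -x end (76 mm from its origin).
- panel_end_b (a point): Middle of the lower edge of the panel's +x end (76 mm from its origin).
- bar: Loose ground steel round bar, lightly oiled, diameter 36 mm, 100 mm long, about 0.7 kg; its own x is the bar's axis. Its origin turns as it rolls: use point bar_center. Starts lying across the panel, along its y, with its axis about 60 mm to the +x side of the grip's middle, towards the stop. Pushed from behind at axis height it rolls easily (pushed high it may jam); let go, it soon stops.
- bar_center (a point): Centre of the round bar: 18 mm above what it lies on.
- stop: Dark angle-iron stop fixed to the bench: upright strip 160 mm long (y), 30 mm high, 6 mm thick, with a foot behind. Its origin is a point on the bare bench 140 mm in front of the strip, under where the panel starts: the face for the bar is the plane x = +140 mm, so the bar's centre ends at x = 122 mm. +x points away from the robot within 17 degrees.
- stop_face (a point): Middle of the foot of the stop's face, on the bench, at x = 140, y = 0, z = 0 in the stop's frame.
- holder_a: Bystander: loose steel tool holder standing upright at the middle, beyond and between the two workplaces; flange diameter 62 mm, 110 mm high. Origin: centre of its underside. Leave it standing.
Not all that is in view belongs to the job. Several things look just like the panel: the one meant starts farthest to the robot's right. Leave any green look-alike of the stop alone.

How it is judged:
On the way, in this order (a step that is already met when the one before it is completed fails the run):
1. the bar lies on the bench against the stop (x of bar_center in the frame of stop between 0.11 and 0.126 m and y of bar_center in the frame of stop between -0.06 and 0.06 m and height (world z) of bar_center below 0.024 m and angle between the x axis of bar and the y axis of stop, either way round below 0.12 rad and linear speed of bar below 0.03 m/s), for 0.2 s.
2. the tilted panel has one end under the wide lip (((x of panel_end_a in the frame of housing between -0.095 and -0.058 m and z of panel_end_a in the frame of housing between 0.03 and 0.07 m and angle between panel's own z axis and vertical above 0.12 rad) or (x of panel_end_b in the frame of housing between -0.095 and -0.058 m and z of panel_end_b in the frame of housing between 0.03 and 0.07 m and angle between panel's own z axis and vertical above 0.12 rad))), for 0.1 s.
3. the panel lies flat on the ledges (angle between panel's own z axis and vertical below 0.04 rad and z of panel in the frame of housing between 0.041 and 0.049 m and y of panel in the frame of housing between -0.007 and 0.007 m), for 0.2 s.
At the end, for the whole second after the job is handed in: Panel at rest flat on the ledges (0.04 rad, 4 mm in height), within 4.5 mm of the end wall under the narrow lip, both ends under their lips; bar at rest on the bench within 12 mm of the stop face, parallel within 0.12 rad, at most 60 mm off its middle (all of step 3 and x of panel in the frame of housing between 0.0085 and 0.016 m and angle between the x axis of panel and the x axis of housing, either way round below 0.08 rad and linear speed of each of panel, bar below 0.02 m/s and x of bar_center in the frame of stop between 0.11 and 0.126 m and y of bar_center in the frame of stop between -0.06 and 0.06 m and height (world z) of bar_center below 0.024 m and angle between the x axis of bar and the y axis of stop, either way round below 0.12 rad); the robot touches nothing.
It fails at once if the bar is lifted instead of rolled (height (world z) of bar_center above 0.06 m).
It fails at once if the standing tool holder is knocked over (angle between holder_a's own z axis and vertical above 0.5 rad).
It also fails if it takes over 72 s, if anything falls off the work surface, if the arm or the gripper's body presses on something with over 40 N, if the wrist force passes 120 N, or if a joint passes its speed limit or range.

## Working session

There is one attempt and no reset: what is moved stays moved. The work goes in short steps, Python scripts to look and compute and a shell command to move; the robot and the scene stay as the last step left them, time stands still between calls to the robot, and variables do not carry over. Pictures are saved under pics/ and viewed, about 8 in all and at most 12, crops included, and the job is handed in when it is done.

```bash
ls; mkdir -p pics; python3 - <<'E'
from plant import r
import cv2
for n in("scene","top"):
    s=r.snapshot(n); cv2.imwrite(f"pics/{n}0.png",s["image"][:,:,::-1]); print(n,s["mtx"].tolist(),s["R"].tolist(),s["t"].tolist())
print(r.get_state())
E
```

```text
pics
scene [[468.6195345067582, 0.0, 312.3594506134756], [0.0, 468.6195345067582, 243.41651604374323], [0.0, 0.0, 1.0]] [[0.667326018439978, 0.7447075219324221, 0.009310847991295237], [0.5996270701241542, -0.5298218049407099, -0.5997801528757779], [-0.44172770106409326, 0.40583193785930577, -0.8001106650495241]] [-0.395785131156652, -0.22892225526517507, 1.115340665778609]
top [[449.51154267388415, 0.0, 322.8005662328455], [0.0, 449.51154267388415, 234.4413667129974], [0.0, 0.0, 1.0]] [[0.014958271255696539, -0.9994103818069318, -0.030905320861679367], [-0.9951787657636159, -0.01188437528096855, -0.09735494747257235], [0.09693025479305839, 0.03221258078303338, -0.9947697599671238]] [0.08951704121262936, 0.5307774754195028, 0.8483406389620352]
{'clock': 0.1, 'q': array([-1.30518188,  0.68990223, -0.19452893,  1.56623677,  0.1573437 ,
        0.9024953 , -0.21511081]), 'qd': array([-5.08479351e-04, -1.92470495e-03, -1.27431552e-04, -3.76322872e-03,
       -4.32682007e-04, -3.22379049e-05,  8.62638664e-06]), 'joint_torque': array([-2.30948674e-03, -5.28500426e+01, -1.27100408e+00, -1.53838992e+01,
       -5.25126304e-02,  1.92514024e-03,  3.56046712e-05]), 'tool_pos': array([0.14351023, 0.60773413, 0.24599   ]), 'eef_rot': array([ 7.84106687e-01,  6.20625512e-01, -5.96827743e-04,  5.66429029e-04]), 'contact_force': array([0.11009166, 0.12775302, 0.28347651]), 'moment': array([ 0.0351814 , -0.04963845,  0.01518694]), 'opening': 1.0014620685663418}
```

View pics/top0.png

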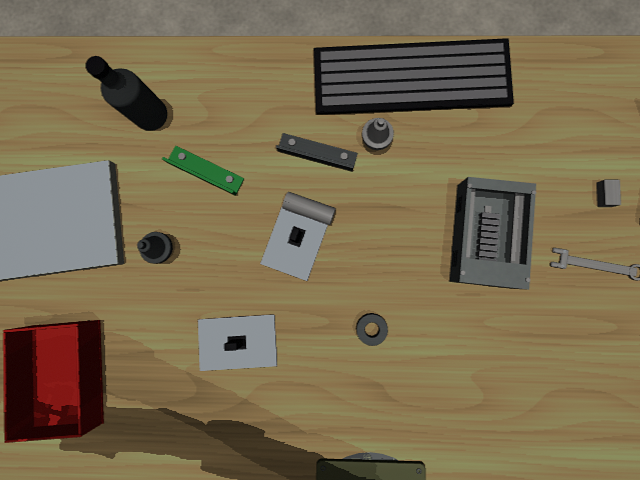

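View pics/scene0.png

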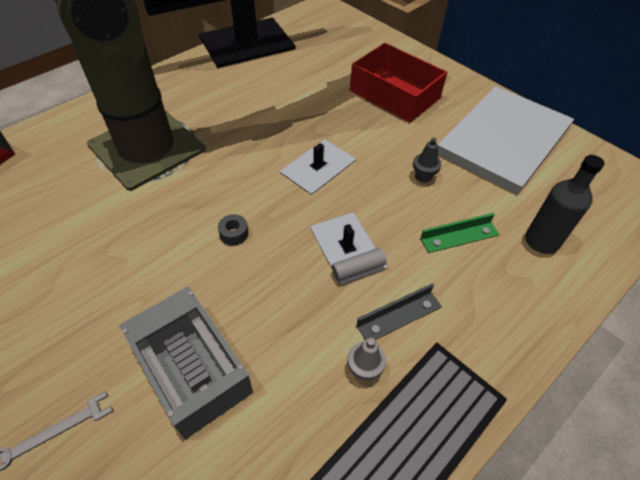

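```bash
python3 - <<'E'
import cv2,numpy as np
im=cv2.imread("pics/top0.png")
a=im[128:288,256:366]; b=im[168:328,440:550]
c=np.hstack([a,b]); c=cv2.resize(c,None,fx=3.6,fy=3.6,interpolation=cv2.INTER_CUBIC); cv2.imwrite("pics/crop.png",c)
E
```

```text
(no output)
```

View pics/crop.png

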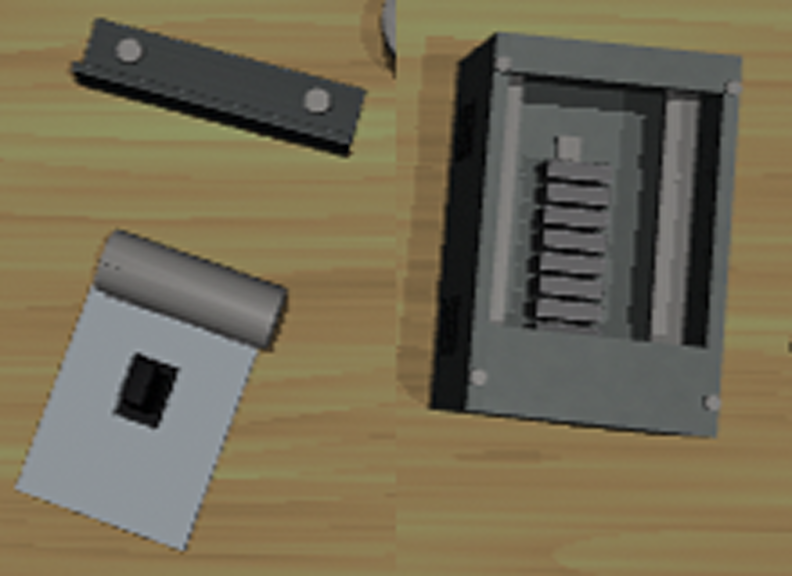

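```bash
cat > h.py <<'E'
import numpy as np
from plant import r
from scipy.spatial.transform import Rotation as Ro
def ray(cam,px,z):
    K,R,t=map(np.array,(cam["mtx"],cam["R"],cam["t"]))
    C=-R.T@t; d=R.T@np.linalg.solve(K,[px[0],px[1],1]); return C+d*(z-C[2])/d[2]
def proj(cam,X):
    K,R,t=map(np.array,(cam["mtx"],cam["R"],cam["t"])); p=(K@(R@np.atleast_2d(X).T+t[:,None])).T; return p[:,:2]/p[:,2:]
def fit(P,W):  # P local xy, W world xy -> x,y,yaw, residual
    P,W=np.array(P,float),np.array(W)[:,:2]; p=(P-P.mean(0))@[1,1j]; w=(W-W.mean(0))@[1,1j]
    a=np.angle(np.vdot(p,w)); M=np.array([[np.cos(a),-np.sin(a)],[np.sin(a),np.cos(a)]])
    o=W.mean(0)-M@P.mean(0); return o.round(4),round(a,4),((P@M.T+o-W)*1e3).round(1).tolist()
def local(o,a,p):  # world offset -> local
    c,s=np.cos(a),np.sin(a); d=np.array(p)[:2]-o; return np.array([c*d[0]+s*d[1],-s*d[0]+c*d[1]])
def world(o,a,p):
    c,s=np.cos(a),np.sin(a); return np.array(o)+[c*p[0]-s*p[1],s*p[0]+c*p[1]]
def move(pos,R):  # turn, shift from current tool pose (measured) to pos, R
    s=r.get_state(); T=Ro.from_quat(s["eef_rot"]); return (T.inv()*R).as_rotvec().round(4),(T.inv().apply(np.array(pos)-s["tool_pos"])).round(4)
def down(yaw): # tool x axis horizontal at yaw, z down
    c,s=np.cos(yaw),np.sin(yaw); return Ro.from_matrix(np.array([[c,s,0],[s,-c,0],[0,0,-1]]))
E
python3 - <<'E'
from h import *
c=r.snapshot("top")
L=lambda u,v:(256+u/3.6-.36,128+v/3.6-.36)
H=lambda u,v:(440+(u-396)/3.6-.36,168+v/3.6-.36)
print("panel",fit([(-.076,.05),(-.076,-.05)],[ray(c,L(16,489),.006),ray(c,L(184,550),.006)]))
print("stop",fit([(.14,.08),(.14,-.08)],[ray(c,L(75,86),.0),ray(c,L(350,157),.0)]))
print("bar",fit([(.0,.05),(.0,-.05)],[ray(c,L(106,262),.024),ray(c,L(274,319),.024)]))
print("housing",fit([(.097,.062),(.097,-.062),(-.097,-.062),(-.097,.062)],[ray(c,H(*p),.077) for p in [(498,33),(741,57),(716,437),(469,410)]]))
print("holder",ray(c,(377,135),.02))
print(Ro.from_quat(r.get_state()["eef_rot"]).as_matrix().round(3))
E
```

```text
panel (array([0.5278, 0.1499]), np.float64(-0.3306), [[0.2, 0.4], [-0.2, -0.4]])
stop (array([0.5463, 0.1514]), np.float64(-0.25), [[-0.2, -0.9], [0.2, 0.9]])
bar (array([0.5812, 0.126 ]), np.float64(-0.3189), [[0.4, 1.2], [-0.4, -1.2]])
housing (array([ 0.5327, -0.223 ]), np.float64(-0.0928), [[0.5, 0.6], [0.5, -0.8], [-0.5, -0.9], [-0.5, 1.1]])
holder [ 0.73134891 -0.0085696   0.02      ]
[[ 0.23   0.973 -0.   ]
 [ 0.973 -0.23  -0.001]
 [-0.001  0.    -1.   ]]
```

```bash
python3 - <<'E'
from h import *
B=np.array([.5812,.126]);S=np.array([.5463,.1514])
print("bar in stop",local(S,-.25,B))
p=world(B,-.3189,(-.032,0)); print(p, move([*p,.15],down(np.pi/2-.3189)))
E
```

```text
bar in stop [ 0.0400991  -0.01597598]
[0.55081341 0.13603271] (array([0.0002, 0.0014, 0.0872]), array([-0.3655,  0.5047,  0.0967]))
```

```bash
python3 -m pendant '[[[0,0,0.087],[-0.3655,0.5047,0.0],0.57],[[0,0,0.087],[-0.3655,0.5047,0.0],0.57],[[0,0,0.087],[-0.3655,0.5047,0.0],0.57],[[0,0,0.087],[-0.3655,0.5047,0.0],0.57],[[0,0,0.087],[-0.3655,0.5047,0.0],0.57],[[0,0,0.087],[-0.3655,0.5047,0.0],0.57],[[0,0,0.087],[-0.3655,0.5047,0.0],0.57],[[0,0,0.087],[-0.3655,0.5047,0.0],0.57],[[0,0,0.087],[-0.3655,0.5047,0.0],0.57],[[0,0,0.087],[-0.3655,0.5047,0.0],0.57]]'; python3 -m pendant '[[[0,0,0],[0,0,0],0.57]]'
python3 - <<'E'
from h import *
B=np.array([.5812,.126])
p=world(B,-.3189,(-.032,0)); print(move([*p,.019],down(np.pi/2-.3189)))
E
```

```text
clock: 1.15
tool_pos: [0.4713, 0.2281, 0.2467]
eef_rot: [0.81, 0.586, -0.0, -0.0]
contact_force: [1.2, -0.0, -0.1]
opening: 0.57
clock: 1.25
tool_pos: [0.4754, 0.2216, 0.2463]
eef_rot: [0.814, 0.58, -0.0, 0.003]
contact_force: [0.4, 0.4, 0.3]
opening: 0.567
(array([ 0.004 ,  0.0038, -0.0139]), array([-0.0554,  0.0983,  0.2279]))
```

```bash
python3 -m pendant '[[[0.004,0.004,-0.014],[-0.0554,0.0983,0.08],0.57],[[0.004,0.004,-0.014],[-0.0554,0.0983,0.08],0.57],[[0.004,0.004,-0.014],[-0.0554,0.0983,0.12],0.57],[[0.004,0.004,-0.014],[-0.0554,0.0983,0.12],0.57],[[0.004,0.004,-0.014],[-0.0554,0.0983,0.12],0.57]]'
python3 - <<'E'
from h import *
import cv2
B=np.array([.5812,.126])
p=world(B,-.3189,(-.032,0)); print(move([*p,.019],down(np.pi/2-.3189)))
E
```

```text
clock: 1.75
tool_pos: [0.5451, 0.1444, 0.1238]
eef_rot: [0.807, 0.591, -0.002, -0.003]
contact_force: [-0.4, -0.4, 0.3]
opening: 0.573
(array([-0.0081,  0.0001,  0.0116]), array([-0.0062,  0.0088,  0.1048]))
```

```bash
python3 -m pendant '[[[0,0,0],[0,0,0],0.57],[[0,0,0],[0,0,0],0.57],[[0,0,0],[0,0,0],0.57]]'
python3 - <<'E'
from h import *
import cv2
B=np.array([.5812,.126])
p=world(B,-.3189,(-.032,0)); print(move([*p,.019],down(np.pi/2-.3189)))
E
```

```text
clock: 2.05
tool_pos: [0.5466, 0.1479, 0.1282]
eef_rot: [0.806, 0.592, 0.002, -0.003]
contact_force: [-0.2, -0.8, 0.2]
opening: 0.567
(array([-0.0023, -0.0061,  0.0158]), array([-0.0108,  0.0078,  0.1092]))
```

```bash
python3 -m pendant '[[[0,0,0],[0,0,0],0.57]]'; python3 - <<'E'
from h import *
B=np.array([.5812,.126]);p=world(B,-.3189,(-.032,0))
for i in range(4): r.snapshot("top"); print(r.get_state()["tool_pos"].round(4),*move([*p,.019],down(np.pi/2-.3189)))
E
```

```text
clock: 2.15
tool_pos: [0.5465, 0.1474, 0.1279]
eef_rot: [0.806, 0.592, 0.001, -0.003]
contact_force: [-0.3, -0.9, 0.3]
opening: 0.571
[0.5465 0.1471 0.1276] [-0.0029 -0.005   0.015 ] [-0.0098  0.0078  0.1086]
[0.5464 0.1469 0.1274] [-0.0031 -0.0047  0.0147] [-0.0096  0.0078  0.1083]
[0.5464 0.1468 0.1272] [-0.0033 -0.0045  0.0145] [-0.0094  0.0078  0.1082]
[0.5464 0.1466 0.1271] [-0.0035 -0.0044  0.0144] [-0.0093  0.0078  0.108 ]
```

```bash
python3 -m pendant '[[[-0.003,-0.004,0.014],[-0.009,0.0078,0.03],0.57],[[-0.003,-0.004,0.014],[-0.009,0.0078,0.06],0.57],[[-0.003,-0.004,0.014],[-0.009,0.0078,0.07],0.57],[[-0.003,-0.004,0.014],[-0.009,0.0078,0.07],0.57],[[-0.003,-0.004,0.014],[-0.009,0.0078,0.07],0.57]]'
python3 - <<'E'
from h import *
import cv2
B=np.array([.5812,.126])
p=world(B,-.3189,(-.032,0)); print(move([*p,.019],down(np.pi/2-.3189)))
cv2.imwrite("pics/top1.png",r.snapshot("top")["image"][100:320,220:500,::-1].repeat(2,0).repeat(2,1))
E
```

```text
clock: 2.85
tool_pos: [0.5513, 0.1365, 0.0574]
eef_rot: [0.81, 0.586, 0.0, -0.0]
contact_force: [0.3, 0.6, -0.5]
opening: 0.569
(array([-0.0004, -0.0009,  0.0006]), array([-0.0006, -0.0003,  0.0384]))
```

View pics/top1.png

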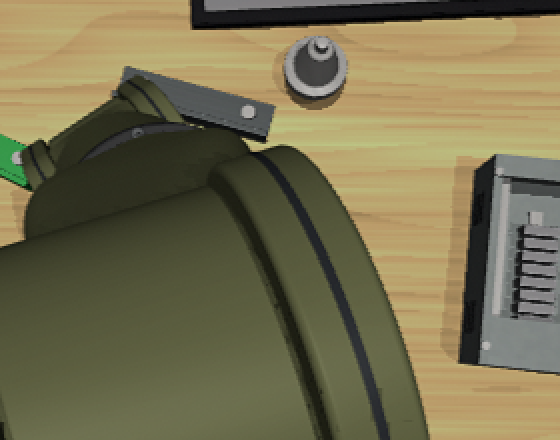

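```bash
python3 -m pendant '[[[0,0,0],[0,0,0.02],0.57],[[0,0,0],[0,0,0.03],0.57],[[0,0,0],[0,0,0.038],0.57],[[0,0,0],[0,0,0.038],0.57],[[0,0,0],[0,0.004,0.038],0.57],[[0,0,0],[0,0.008,0.038],0.57],[[0,0,0],[0,0.012,0.038],0.57],[[0,0,0],[0,0.017,0.038],0.57],[[0,0,0],[0,0.022,0.038],0.57],[[0,0,0],[0,0.028,0.038],0.57]]'
python3 -m pendant '[[[0,0,-0.01],[0,0.006,0],0.57],[[0,0,-0.02],[0,0.012,0],0.57],[[0,0,-0.03],[0,0.018,0],0.57],[[0,0,-0.04],[0,0.024,0],0.57],[[0,0,-0.05],[0,0.030,0],0.57],[[0,0,-0.06],[0,0.034,0],0.57],[[0,0,-0.069],[0,0.038,0],0.57],[[0,0,-0.069],[0,0.042,0],0.57],[[0,0,-0.069],[0,0.046,0],0.57],[[0,0,-0.069],[0,0.05,0],0.57]]'
python3 - <<'E'
from h import *
s=r.get_state(); print(local(np.array([.5463,.1514]),-.25,s["tool_pos"]),s["tool_pos"],s["contact_force"])
E
```

```text
clock: 3.9
tool_pos: [0.5781, 0.1269, 0.0187]
eef_rot: [0.81, 0.586, -0.0, -0.0]
contact_force: [-0.7, -0.2, -0.2]
opening: 0.569
clock: 4.9
tool_pos: [0.6252, 0.1114, 0.0186]
eef_rot: [0.79, 0.614, -0.0, -0.0]
contact_force: [0.6, 0.6, 0.1]
opening: 0.569
[ 0.08630038 -0.01924572] [0.62515605 0.11140153 0.01855056] [0.56110418 0.5669585  0.13642256]
```

```bash
python3 -m pendant '[[[0,0,0],[0,0.003,0],0.57],[[0,0,0],[0,0.006,0],0.57],[[0,0,0],[0,0.008,0],0.57],[[0,0,0],[0,0.01,0],0.57],[[0,0,0],[0,0.01,0],0.57],[[0,0,0],[0,0.01,0],0.57]]'
python3 - <<'E'
from h import *
import cv2
s=r.get_state(); print(local(np.array([.5463,.1514]),-.25,s["tool_pos"]),s["tool_pos"],s["contact_force"])
for n,f in(("scene",2),("top",2)):
  im=r.snapshot(n)["image"][:,:,::-1]; cv2.imwrite(f"pics/{n}2.png",im)
cv2.imwrite("pics/s2c.png",cv2.resize(cv2.imread("pics/scene2.png")[180:380,280:480],None,fx=3,fy=3))
E
```

```text
clock: 5.5
tool_pos: [0.6327, 0.1094, 0.0183]
eef_rot: [0.79, 0.614, -0.002, -0.002]
contact_force: [-5.3, 1.1, 2.4]
opening: 0.566
[ 0.09411388 -0.01928034] [0.63271807 0.1094349  0.01827758] [-5.26991684  1.05604072  2.44855146]
```

View pics/s2c.png

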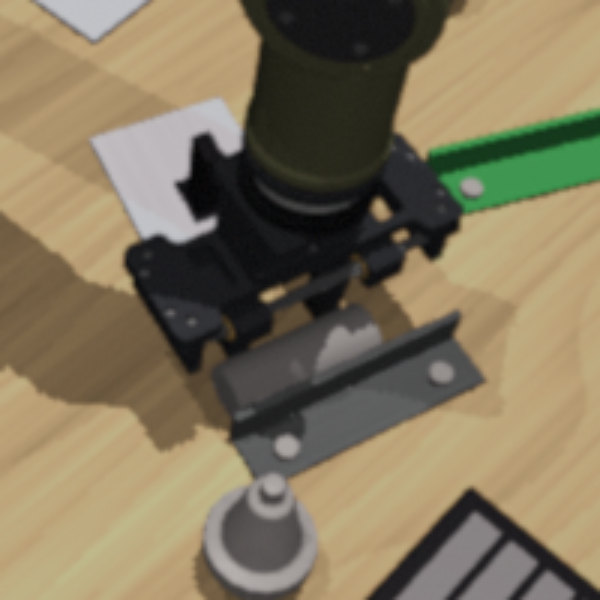

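```bash
python3 -m pendant '[[[0,0,0],[0,-0.004,0],0.57],[[0,0,0],[0,-0.01,0],0.57],[[0,0,0],[0,-0.016,0],0.57],[[0,0,0],[0,-0.016,-0.03],0.57],[[0,0,0],[0,-0.016,-0.08],0.57],[[0,0,0],[0,-0.016,-0.13],0.57],[[0,0,0],[0.05,-0.016,-0.16],0.57],[[0,0,0],[0.1,-0.016,-0.16],0.57],[[0,0,0],[0.15,-0.016,-0.16],0.57],[[0,0,0],[0.2,-0.016,-0.16],0.57]]'
python3 -m pendant '[[[0,0,0],[0.05,0,0],0.57],[[0,0,0],[0.1,-0.03,0],0.57],[[0,0,0],[0.12,-0.08,0],0.57],[[0,0,0],[0.12,-0.08,0],0.57]]'
python3 - <<'E'
from h import *
import cv2
im=r.snapshot("top")["image"][:,:,::-1]; cv2.imwrite("pics/top3.png",im)
a=im[128:288,256:366]; c=cv2.resize(a,None,fx=3.6,fy=3.6,interpolation=cv2.INTER_CUBIC)
cv2.imwrite("pics/t3c.png",np.hstack([c,cv2.resize(im,(400,300))[:,:,:].repeat(1,0) if 0 else cv2.copyMakeBorder(cv2.resize(im,(400,300)),0,276,0,0,cv2.BORDER_CONSTANT)]))
E
```

```text
clock: 6.6
tool_pos: [0.6674, 0.3014, 0.1796]
eef_rot: [0.79, 0.613, 0.001, 0.0]
contact_force: [0.5, -0.7, 0.5]
opening: 0.572
clock: 7.0
tool_pos: [0.6117, 0.444, 0.1782]
eef_rot: [0.787, 0.617, -0.001, -0.004]
contact_force: [-0.7, 0.4, 1.2]
opening: 0.571
```

View pics/t3c.png

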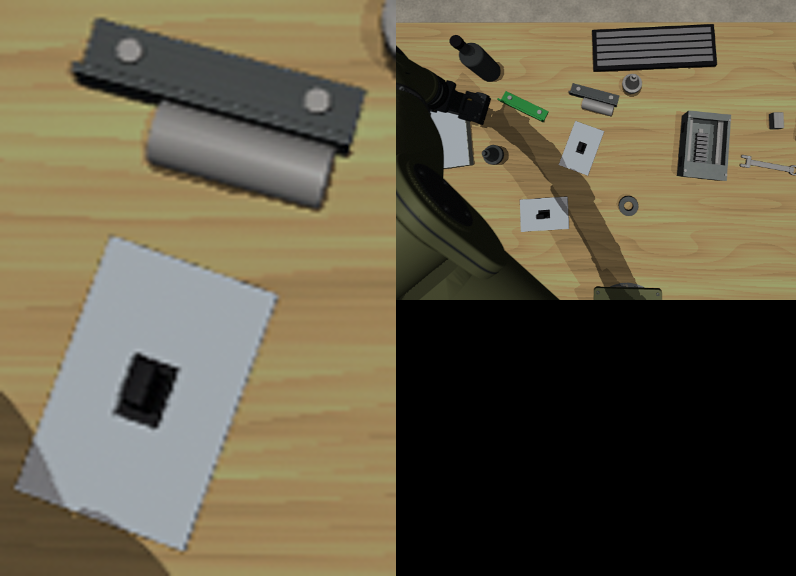

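```bash
python3 - <<'E'
from h import *
c=r.snapshot("top")
L=lambda u,v:(256+u/3.6-.36,128+v/3.6-.36)
o,a,e=fit([(.076,.05),(.076,-.05),(-.076,-.05),(-.076,.05)],[ray(c,L(*p),.006) for p in [(110,236),(277,296),(184,550),(16,489)]])
print(o,a,e)
S=np.array([.5463,.1514])
for p in [(155,137),(326,183)]: print("bar end in stop",local(S,-.25,ray(c,L(*p),.018)))
print(r.get_state()["tool_pos"],move([*o,.12],down(np.pi/2+a)))
E
```

```text
[0.5269 0.15  ] -0.3334 [[0.7, -0.1], [1.0, -0.5], [-1.1, -0.1], [-0.6, 0.7]]
bar end in stop [0.11905459 0.02616901]
bar end in stop [ 0.11814518 -0.07236303]
[0.61591383 0.43890829 0.17865252] (array([-0.0027, -0.0007,  0.0894]), array([-0.3019, -0.0164,  0.0584]))
```

```bash
python3 -m pendant '[[[-0.003,-0.001,0.02],[-0.04,-0.002,0],0.57],[[-0.003,-0.001,0.04],[-0.09,-0.005,0],0.57],[[-0.003,-0.001,0.06],[-0.14,-0.008,0],0.57],[[-0.003,-0.001,0.09],[-0.19,-0.01,0],0.57],[[-0.003,-0.001,0.09],[-0.24,-0.014,0.02],0.57],[[-0.003,-0.001,0.09],[-0.28,-0.0164,0.04],0.57],[[-0.003,-0.001,0.09],[-0.295,-0.0164,0.058],0.57],[[-0.003,-0.001,0.09],[-0.302,-0.0164,0.058],0.57],[[-0.003,-0.001,0.09],[-0.302,-0.0164,0.058],0.57],[[-0.003,-0.001,0.09],[-0.302,-0.0164,0.058],0.57]]'
python3 -m pendant '[[[0,0,0],[0,0,0],0.57],[[0,0,0],[0,0,0],0.57],[[0,0,0],[0,0,0],0.57]]'
python3 - <<'E'
from h import *
print(move([.5269,.15,.034],down(np.pi/2-.333)))
E
```

```text
clock: 8.1
tool_pos: [0.5301, 0.1483, 0.1217]
eef_rot: [0.816, 0.577, 0.002, 0.001]
contact_force: [-0.5, 0.6, 0.4]
opening: 0.573
clock: 8.4
tool_pos: [0.5287, 0.1481, 0.121]
eef_rot: [0.816, 0.578, 0.001, 0.001]
contact_force: [-0.5, 0.6, -0.2]
opening: 0.57
(array([ 0.0027, -0.0001, -0.0056]), array([ 0.0012, -0.0026,  0.087 ]))
```

Descend, close, and settle.

```bash
python3 -m pendant '[[[0.002,0,-0.005],[0.001,-0.002,0.03],0.57],[[0.002,0,-0.005],[0.001,-0.002,0.06],0.57],[[0.002,0,-0.005],[0.001,-0.002,0.08],0.57],[[0.002,0,-0.005],[0.001,-0.002,0.087],0.57],[[0.002,0,-0.005],[0.001,-0.002,0.087],0.57],[[0.002,0,-0.005],[0.001,-0.002,0.087],0.57]]'
python3 - <<'E'
from h import *
print(move([.5269,.15,.034],down(np.pi/2-.333)))
E
python3 -m pendant '[[[0,0,0],[0,0,0],0.3],[[0,0,0],[0,0,0],0.2],[[0,0,0],[0,0,0],0.1],[[0,0,0],[0,0,0],0.1],[[0,0,0],[0,0,0],0.1],[[0,0,0],[0,0,0],0.1]]' 45
python3 - <<'E'
from h import *
s=r.get_state();print(s["contact_force"],move([.5269,.15,.034],down(np.pi/2-.333)))
E
```

```text
clock: 9.0
tool_pos: [0.5276, 0.149, 0.0344]
eef_rot: [0.815, 0.579, 0.0, 0.0]
contact_force: [0.3, -0.2, -0.2]
opening: 0.574
(array([ 0.001 , -0.    , -0.0016]), array([ 0.0008, -0.001 ,  0.0004]))
clock: 9.6
tool_pos: [0.5274, 0.149, 0.0339]
eef_rot: [0.815, 0.579, 0.0, 0.0]
contact_force: [0.5, 0.3, 1.7]
opening: 0.151
[0.45572412 0.34679263 1.73379345] (array([ 0.0005, -0.0001, -0.0016]), array([ 0.0008, -0.0008, -0.0001]))
```

```bash
cat >> h.py <<'E'
Ho,Ha=np.array([.5327,-.223]),-.0928
def tool_for(xa,za,th,y=0):
    Rp=Ro.from_euler("z",Ha)*Ro.from_euler("y",-th)
    o=np.array([*world(Ho,Ha,(xa,y)),za])+Rp.apply([.076+.0008,0,.034])
    return o,Rp*down(np.pi/2)
def panel_now():
    s=r.get_state(); Rp=Ro.from_quat(s["eef_rot"])*down(np.pi/2).inv()
    f=lambda v:(s["tool_pos"]+Rp.apply(np.array(v)-[.0008,0,.034]))
    q=lambda X:[*(local(Ho,Ha,X)*1e3).round(1),(X[2]*1e3).round(1)]
    e=(Ro.from_euler("z",-Ha)*Rp).as_euler("zyx").round(3)
    print("a",q(f([-.076,0,0])),"o",q(f([0,0,0])),"b",q(f([.076,0,0])),"yaw,pitch,roll",e,"F",s["contact_force"].round(1))
E
python3 -m pendant '[[[0,0,0],[0,0,-0.03],0.1],[[0,0,0],[0,0,-0.07],0.1],[[0,0,0],[0,0,-0.11],0.1],[[0,0,0],[0,0,-0.14],0.1],[[0,0,0],[0,0,-0.14],0.1]]'
python3 - <<'E'
from h import *
p,R=tool_for(-.04,.10,.3); print(p,move(p,R)); print(move([*p[:2],.17],down(np.pi/2+Ha)));panel_now()
E
```

```text
clock: 10.1
tool_pos: [0.5289, 0.1492, 0.1769]
eef_rot: [0.815, 0.579, 0.003, 0.001]
contact_force: [1.2, 0.1, -4.2]
opening: 0.154
[ 0.5559218  -0.22516119  0.15517739] (array([-0.2931,  0.0338, -0.2411]), array([-0.3447,  0.1486,  0.0214]))
(array([ 0.0054, -0.0026, -0.2425]), array([-0.3447,  0.1487,  0.0065]))
a [np.float64(-112.6), np.float64(388.8), np.float64(142.5)] o [np.float64(-38.8), np.float64(370.5), np.float64(142.9)] b [np.float64(35.0), np.float64(352.3), np.float64(143.3)] yaw,pitch,roll [-0.243 -0.006  0.002] F [ 1.2  0.1 -4.2]
```

```bash
python3 -m pendant '[[[0,0,-0.02],[-0.03,0.013,0],0.1],[[0,0,-0.05],[-0.07,0.030,0],0.1],[[0,0,-0.08],[-0.11,0.047,0],0.1],[[0,0,-0.11],[-0.15,0.065,0],0.1],[[0,0,-0.14],[-0.19,0.082,0],0.1],[[0,0,-0.17],[-0.23,0.099,0],0.1],[[0,0,-0.20],[-0.27,0.116,0],0.1],[[0,0,-0.22],[-0.31,0.134,0],0.1],[[0,0,-0.24],[-0.335,0.144,0],0.1],[[0,0,-0.242],[-0.345,0.1487,0],0.1]]'
python3 -m pendant '[[[-0.05,0,0],[0,0,0],0.1],[[-0.1,0,0],[0,0,0],0.1],[[-0.15,0,0],[0,0,0],0.1],[[-0.2,0,0],[0,0,0],0.1],[[-0.25,0,0],[0,0,0],0.1],[[-0.3,0,0],[0,0,0],0.1],[[-0.3,0,0],[0,0,0],0.1],[[-0.3,0,0],[0,0,0],0.1],[[-0.3,0,0],[0,0,0],0.1]]'
python3 - <<'E'
from h import *
import cv2
panel_now()
p,R=tool_for(-.042,.085,.3); print(move(p,R))
cv2.imwrite("pics/s4.png",cv2.resize(r.snapshot("scene")["image"][200:480,60:340,::-1],None,fx=2,fy=2,interpolation=cv2.INTER_CUBIC))
E
```

```text
clock: 11.1
tool_pos: [0.5517, -0.2306, 0.1714]
eef_rot: [0.741, 0.671, -0.003, -0.001]
contact_force: [-0.9, 0.1, -3.9]
opening: 0.154
clock: 12.0
tool_pos: [0.5547, -0.2252, 0.1736]
eef_rot: [0.731, 0.666, 0.1, 0.11]
contact_force: [-1.1, 0.6, -3.7]
opening: 0.156
a [np.float64(-41.3), np.float64(-0.2), np.float64(118.5)] o [np.float64(31.4), np.float64(-0.2), np.float64(140.9)] b [np.float64(104.0), np.float64(-0.1), np.float64(163.3)] yaw,pitch,roll [ 0.001 -0.299  0.   ] F [-1.1  0.6 -3.7]
(array([-0.0009, -0.0002,  0.0009]), array([ 0.0002, -0.0106,  0.0317]))
```

View pics/s4.png

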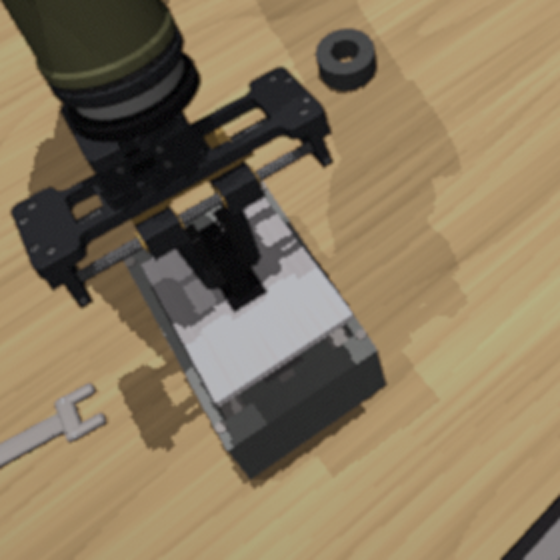

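```bash
python3 - <<'E'
from h import *
c=r.snapshot("scene"); s=r.get_state(); Rp=Ro.from_quat(s["eef_rot"])*down(np.pi/2).inv()
for v in [(.076,.05,.0),(.076,-.05,.0),(.076,.05,.006),(.076,-.05,.006)]: print(proj(c,s["tool_pos"]+Rp.apply(np.array(v)-[.0008,0,.034])))
for v in [(.097,.062),(.097,-.062),(-.097,.062)]: print("H",proj(c,[*world(Ho,Ha,v),.077]),proj(c,[*world(Ho,Ha,v),.0]))
E
```

```text
[[235.25515416 358.87417635]]
[[166.78589402 403.44244401]]
[[234.0398327  356.12039211]]
[[165.05888895 400.80205649]]
H [[247.07871495 373.78074244]] [[251.89222658 391.55545894]]
H [[171.79247155 424.29899402]] [[183.342483   438.86581963]]
H [[186.72507298 284.89841068]] [[195.35104875 307.13463802]]
```

```bash
python3 - <<'E'
from h import *
for a in [(-.042,.08),(-.042,.052),(-.062,.051),(-.082,.051)]: print(a,move(*tool_for(*a,.3))[1])
E
```

```text
(-0.042, 0.08) [ 0.0006 -0.0123  0.0367]
(-0.042, 0.052) [ 0.0006 -0.0205  0.0634]
(-0.062, 0.051) [ 0.0006 -0.0399  0.0585]
(-0.082, 0.051) [ 0.0006 -0.059   0.0526]
```

```bash
python3 -m pendant '[[[0,0,0],[0,-0.006,0.018],0.1],[[0,0,0],[0,-0.012,0.036],0.1],[[0,0,0],[0,-0.016,0.048],0.1],[[0,0,0],[0,-0.018,0.055],0.1],[[0,0,0],[0,-0.0205,0.0634],0.1],[[0,0,0],[0,-0.0205,0.0634],0.1],[[0,0,0],[0,-0.0205,0.0634],0.1]]'
python3 - <<'E'
from h import *
panel_now()
for a in [(-.062,.051),(-.082,.051)]: print(a,move(*tool_for(*a,.3)))
E
```

```text
clock: 12.8
tool_pos: [0.5539, -0.2259, 0.1072]
eef_rot: [0.73, 0.666, 0.101, 0.111]
contact_force: [-0.5, -0.5, -3.7]
opening: 0.153
a [np.float64(-41.9), np.float64(-1.1), np.float64(52.0)] o [np.float64(30.7), np.float64(-1.0), np.float64(74.5)] b [np.float64(103.3), np.float64(-0.9), np.float64(97.0)] yaw,pitch,roll [ 0.001 -0.3   -0.001] F [-0.5 -0.5 -3.7]
(-0.062, 0.051) (array([0.0005, 0.0006, 0.0011]), array([ 0.001 , -0.0194, -0.0049]))
(-0.082, 0.051) (array([0.0005, 0.0006, 0.0011]), array([ 0.001 , -0.0386, -0.0108]))
```

```bash
python3 -m pendant '[[[0,0,0],[0.001,-0.007,-0.002],0.1],[[0,0,0],[0.001,-0.014,-0.004],0.1],[[0,0,0],[0.001,-0.02,-0.005],0.1],[[0,0,0],[0.001,-0.027,-0.007],0.1],[[0,0,0],[0.001,-0.033,-0.009],0.1],[[0,0,0],[0.001,-0.0386,-0.0108],0.1],[[0,0,0],[0.001,-0.0386,-0.0108],0.1],[[0,0,0],[0.001,-0.0386,-0.0108],0.1]]'
python3 - <<'E'
from h import *
panel_now()
for a in [(-.082,.049,.2),(-.082,.048,.1),(-.082,.0475,0.),(-.082,.045,0.)]: print(a,move(*tool_for(*a)))
E
```

```text
clock: 13.6
tool_pos: [0.5143, -0.2216, 0.1066]
eef_rot: [0.731, 0.666, 0.101, 0.111]
contact_force: [-0.0, -0.1, -3.9]
opening: 0.158
a [np.float64(-81.7), np.float64(-0.3), np.float64(51.3)] o [np.float64(-9.1), np.float64(-0.3), np.float64(73.9)] b [np.float64(63.4), np.float64(-0.3), np.float64(96.4)] yaw,pitch,roll [-0.001 -0.301 -0.001] F [-0.  -0.1 -3.9]
(-0.082, 0.049, 0.2) (array([ 0.1012,  0.0008, -0.0004]), array([0.0003, 0.0021, 0.0101]))
(-0.082, 0.048, 0.1) (array([ 0.2012,  0.0008, -0.0004]), array([0.0003, 0.004 , 0.0191]))
(-0.082, 0.0475, 0.0) (array([ 0.3012,  0.0008, -0.0004]), array([0.0003, 0.0052, 0.0279]))
(-0.082, 0.045, 0.0) (array([ 0.3012,  0.0008, -0.0004]), array([0.0003, 0.0045, 0.0303]))
```

```bash
python3 -m pendant '[[[0.05,0,0],[0,0.001,0.005],0.1],[[0.1,0,0],[0,0.002,0.01],0.1],[[0.15,0,0],[0,0.003,0.0145],0.1],[[0.2,0,0],[0,0.004,0.019],0.1],[[0.25,0,0],[0,0.0045,0.0235],0.1],[[0.301,0,0],[0,0.005,0.0275],0.1],[[0.301,0,0],[0,0.005,0.0275],0.1],[[0.301,0,0],[0,0.005,0.0275],0.1]]'
python3 - <<'E'
from h import *
panel_now(); print(move(*tool_for(-.082,.045,0)))
E
```

```text
clock: 14.4
tool_pos: [0.5268, -0.2225, 0.0814]
eef_rot: [0.739, 0.674, -0.0, 0.0]
contact_force: [-0.4, 0.6, -4.0]
opening: 0.155
a [np.float64(-82.7), np.float64(-0.1), np.float64(47.3)] o [np.float64(-6.7), np.float64(-0.1), np.float64(47.4)] b [np.float64(69.3), np.float64(-0.1), np.float64(47.4)] yaw,pitch,roll [-0.    -0.    -0.001] F [-0.4  0.6 -4. ]
(array([ 0.0003,  0.0011, -0.    ]), array([0.    , 0.0007, 0.0024]))
```

Lower onto the ledges, watching the force.

```bash
python3 -m pendant '[[[0,0,0],[0,0,0.001],0.1],[[0,0,0],[0,0,0.002],0.1],[[0,0,0],[0,0,0.0027],0.1],[[0,0,0],[0,0,0.0027],0.1],[[0,0,0],[0,0,0.0027],0.1],[[0,0,0],[0,0,0.0027],0.1]]'
python3 -c "from h import *;panel_now()"
```

```text
clock: 15.0
tool_pos: [0.526, -0.2226, 0.0789]
eef_rot: [0.739, 0.674, -0.001, -0.0]
contact_force: [-2.8, -0.5, 0.5]
opening: 0.156
a [np.float64(-83.6), np.float64(-0.3), np.float64(45.1)] o [np.float64(-7.6), np.float64(-0.3), np.float64(44.9)] b [np.float64(68.4), np.float64(-0.3), np.float64(44.8)] yaw,pitch,roll [-0.     0.002 -0.001] F [-2.8 -0.5  0.5]
```

```bash
python3 -m pendant '[[[0,0,0],[0,0.004,0],0.1],[[0,0,0],[0,0.008,0],0.1],[[0,0,0],[0,0.012,0],0.1],[[0,0,0],[0,0.015,0],0.1],[[0,0,0],[0,0.018,0],0.1],[[0,0,0],[0,0.018,0],0.1]]'
python3 -c "from h import *;panel_now()"
python3 -m pendant '[[[0,0,0],[0,0.001,0],0.1],[[0,0,0],[0,0.002,0],0.1],[[0,0,0],[0,0.003,0],0.1],[[0,0,0],[0,0.004,0],0.1],[[0,0,0],[0,0.004,0],0.1]]'
python3 -c "from h import *;panel_now()"
```

```text
clock: 15.6
tool_pos: [0.5443, -0.2241, 0.0789]
eef_rot: [0.739, 0.674, -0.001, -0.0]
contact_force: [-3.8, 0.7, 3.3]
opening: 0.154
a [np.float64(-65.2), np.float64(-0.0), np.float64(45.0)] o [np.float64(10.8), np.float64(-0.0), np.float64(44.9)] b [np.float64(86.8), np.float64(-0.1), np.float64(44.8)] yaw,pitch,roll [-0.     0.001 -0.001] F [-3.8  0.7  3.3]
clock: 16.1
tool_pos: [0.5466, -0.2244, 0.0789]
eef_rot: [0.739, 0.674, -0.002, -0.001]
contact_force: [-8.6, 1.5, 6.9]
opening: 0.155
a [np.float64(-63.0), np.float64(-0.1), np.float64(45.3)] o [np.float64(13.0), np.float64(-0.1), np.float64(44.9)] b [np.float64(89.0), np.float64(-0.1), np.float64(44.6)] yaw,pitch,roll [ 0.     0.004 -0.001] F [-8.6  1.5  6.9]
```

```bash
python3 -m pendant '[[[0,0,0],[0,-0.001,0],0.1],[[0,0,0],[0,-0.001,0],0.3],[[0,0,0],[0,-0.001,0],0.4],[[0,0,0],[0,-0.001,0],0.4],[[0,0,0],[0,-0.001,-0.01],0.4],[[0,0,0],[0,-0.001,-0.03],0.4],[[0,0,0],[0,-0.001,-0.07],0.4],[[0,0,0],[0,-0.001,-0.11],0.4],[[0,0,0],[0,-0.001,-0.15],0.4]]'
python3 -m pendant '[[[0,0,0],[0,-0.04,-0.03],0.4],[[0,0,0],[0,-0.08,-0.06],0.4],[[0,0,0],[0,-0.12,-0.06],0.4],[[0,0,0],[-0.04,-0.15,-0.06],0.4],[[0,0,0],[-0.08,-0.15,-0.06],0.4],[[0,0,0],[-0.12,-0.15,-0.06],0.4],[[0,0,0],[-0.15,-0.15,-0.06],0.4],[[0,0,0],[-0.15,-0.15,-0.06],0.4]]'
python3 - <<'E'
from h import *
import cv2
im=r.snapshot("top")["image"][:,:,::-1]; cv2.imwrite("pics/top5.png",im); cv2.imwrite("pics/scene5.png",r.snapshot("scene")["image"][:,:,::-1])
c=np.hstack([im[128:288,256:366],im[168:328,440:550]]); cv2.imwrite("pics/crop5.png",cv2.resize(c,None,fx=3.6,fy=3.6,interpolation=cv2.INTER_CUBIC))
E
```

```text
clock: 17.0
tool_pos: [0.5476, -0.224, 0.2309]
eef_rot: [0.739, 0.674, -0.0, -0.0]
contact_force: [0.1, -0.4, 0.5]
opening: 0.398
clock: 17.8
tool_pos: [0.3829, -0.3645, 0.289]
eef_rot: [0.742, 0.671, -0.001, 0.001]
contact_force: [-0.4, -0.6, 0.5]
opening: 0.399
```

View pics/crop5.png

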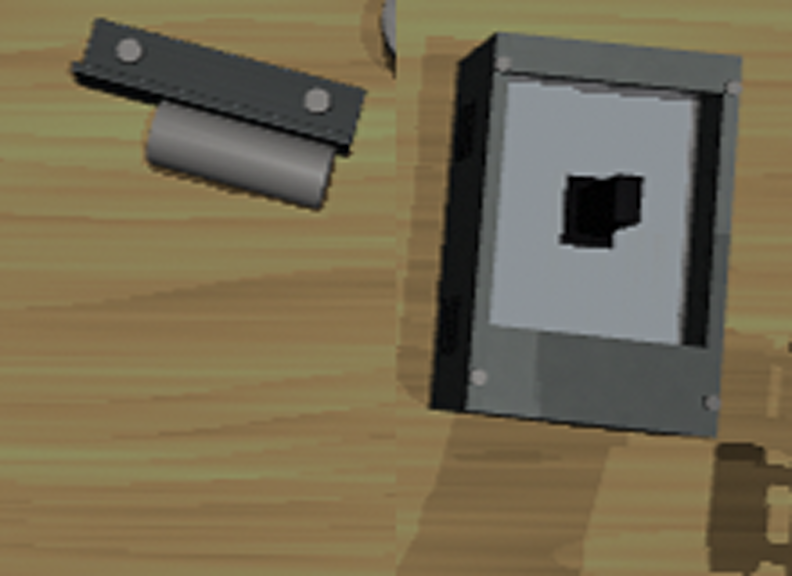

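```bash
python3 - <<'E'
from h import *
c=r.snapshot("top"); H=lambda u,v:(440+(u-396)/3.6-.36,168+v/3.6-.36)
for p in [(561,243),(612,248),(568,176),(682,343),(696,100)]: print(p,local(Ho,Ha,ray(c,H(*p),.051)).round(4))
for v in [(-.012,.007,.006),(-.012,-.007,.006),(-.012,.007,.062),(-.012,-.007,.062),(.012,-.007,.062),(.012,.007,.062)]:
  q=proj(c,[*world(Ho,Ha,(v[0]+.013,v[1])),v[2]+.045])[0]; print(v,((q[0]-440+.36)*3.6+396,(q[1]-168+.36)*3.6))
E
```

```text
(561, 243) [-0.0044  0.0136]
(612, 248) [-0.0043 -0.0127]
(568, 176) [0.031  0.0126]
(682, 343) [-0.0497 -0.0516]
(696, 100) [ 0.0779 -0.0505]
(-0.012, 0.007, 0.006) (np.float64(574.5623553495263), np.float64(233.97824242252278))
(-0.012, -0.007, 0.006) (np.float64(601.7135049823139), np.float64(236.77397378653305))
(-0.012, 0.007, 0.062) (np.float64(613.429614256519), np.float64(222.30347144861557))
(-0.012, -0.007, 0.062) (np.float64(642.5331104391162), np.float64(225.28877240088553))
(0.012, -0.007, 0.062) (np.float64(645.929541835383), np.float64(176.57334343576906))
(0.012, 0.007, 0.062) (np.float64(616.9063720259774), np.float64(173.63202602973877))
```

```bash
python3 -c "
from plant import r
s=r.get_state();print(s['clock'],abs(s['qd']).max(),s['contact_force']);print(r.finish_job())"
```

```text
17.95 0.015449596880942374 [0.858687   0.44743411 0.3265088 ]
the job is handed in; nothing more can be done
None
```

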